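# Find and seat the rocking canister lid

### The arm

A 7-joint arm with a two-finger parallel gripper is mounted at the origin on the work surface. World frame = base frame: x ahead of the robot, y to its left, z up, the work surface at z = 0. Lengths are in m, angles in rad, forces in N, time in s.
With the tool pointing down it reaches from about 0.4 to 0.85 m from the base axis. Payload 10.4 kg.
Tool frame: the origin (TCP) lies at the very end of the fingers, on their centre line; the grasp point (between the pads) lies 19 mm behind it (manip.grip_depth is the distance from the TCP to the grasp point, in m); z points along the fingers, y is the direction in which the jaws open and shut (so a half turn about z gives the same grasp; the last joint's range is limited). The gripper opens to 85 mm and grips with 20 to 120 N. Pads are 22 mm wide; open, the fingers measure 114 mm over their backs; the gripper's body (76 mm by 85 mm) begins 54 mm behind the grasp point. The pads swing forward as they close: fully open they stand 13 mm farther back than shut.
Start: joints at [-1.31, 0.332, -0.065, 1.46, 0.022, 1.35, -0.088], TCP at [0.175, 0.6, 0.231] pointing down, gripper open.
Joint ranges: [-2.6, 2.6], [-0.5, 2.12], [-1.47, 1.34], [0.16, 2.42], [-1.27, 4.41], [0.06, 2.06], [-2.6, 2.6]. Speed limits (rad/s): [2.22, 2.22, 2.79, 2.79, 3.14, 3.14, 3.14].

### API

Orientations are given as a unit quaternion [x, y, z, w].
In Python, from workcell import manip gives the robot as it stands.
- The arm moves only by the tool step_arm, never from a script. Its argument "motion" is a list of rows, each a list of 6 numbers: the shift along the tool's x, y, z in mm, then the turn, a rotation vector about the tool's x, y, z in degrees. A call has 1 to 20 rows; each row shifts and turns the pose as measured when the row begins, along the tool's axes as they then stand; what a row does not reach is not made up. A row lasts 1/8 s, in which the tool goes at most 62.5 mm and 10.7 degrees, less where a joint would pass 70% of its speed; a pose out of reach is approached as far as the arm can. A call with a gripper value outside its range is refused whole. "jaw" is the finger opening in mm, from 0 to 85.4, set as the call begins (left out, the last holds). The fingers move at their own pace and stop on an object; "force" is the grip in N (left out, the last holds). Time passes only in rows, so rows that do not move let the fingers close. It gives the time, the measured TCP pose, the force and the opening at its end, in the units of the state.
- manip.get_obs(): the state, without advancing time (a new reading comes with each control period).
- manip.camera(name): name is "scene" or "top" or "wrist"; returns the picture (480x640x3 uint8, blue, green, red); there is no depth.
- manip.camera_info(name): a dict with "camera_matrix" (3x3 intrinsics, pixels), "R" (3x3) and "t" (3): a world point X has camera coordinates R X + t. Camera axes: x right, y down, z forward; pixel columns grow to the right and rows downward; lengths in m; the calibration is good to about 2 mm. A picture is of the moment at which its call begins: read the wrist's pose just before it. camera_info takes no time and is no camera call; for the wrist camera it gives the pose at the moment of the call.
- manip.hand_in(): hands the job in, once; it reports no verdict.
The state is a dict: "clock": time; "joint_pos": joint angles; "joint_velocities": joint speeds; "tau": joint torques, N m; "position": TCP position; "ee_rot": TCP orientation; "ft_force": force on the tool from outside, world axes, zero at the start; "torque": the same for the moment, N m; "grip_width": opening from 0.0 (shut) to 1.0 (fully open).
Only numpy, scipy, OpenCV 4.12 (cv2) and the standard library are available. Lean on these libraries where they do the work, as an engineer would, in place of code of your own. Each camera call takes 0.05 s, during which the arm holds its last target.

### The job

One of the four identical canister lids on the counter is not pressed home, although they all look alike. Press down near the edge of the lids to find the one that rocks, then push that lid down until it is fully home and no longer rocks. Nothing is to be picked up: do not lift any lid, and leave all the other things on the counter where they are.

Things in the scene. Friction and masses are not known exactly. Their poses are not given: they have to be found in the camera images.
- lid_1_top (a point): One of four identical canister lids: centre of its flat round top, z up. 110 mm across, 16 mm skirt, top level, 93 to 102 mm up; height does not tell which is loose. Canisters do not move. Seated lids are rigid. The loose one rocks: 2 to 3 N at 38 mm off centre tips that side down 5 mm (0.12 rad) onto the rim; it springs back. 10 N on its middle slides it 6 mm down to stay home, then rigid
- lid_2_top (a point): One of four identical canister lids: centre of its flat round top, z up. 110 mm across, 16 mm skirt, top level, 93 to 102 mm up; height does not tell which is loose. Canisters do not move. Seated lids are rigid. The loose one rocks: 2 to 3 N at 38 mm off centre tips that side down 5 mm (0.12 rad) onto the rim; it springs back. 10 N on its middle slides it 6 mm down to stay home, then rigid
- lid_3_top (a point): One of four identical canister lids: centre of its flat round top, z up. 110 mm across, 16 mm skirt, top level, 93 to 102 mm up; height does not tell which is loose. Canisters do not move. Seated lids are rigid. The loose one rocks: 2 to 3 N at 38 mm off centre tips that side down 5 mm (0.12 rad) onto the rim; it springs back. 10 N on its middle slides it 6 mm down to stay home, then rigid
- lid_4_top (a point): One of four identical canister lids: centre of its flat round top, z up. 110 mm across, 16 mm skirt, top level, 93 to 102 mm up; height does not tell which is loose. Canisters do not move. Seated lids are rigid. The loose one rocks: 2 to 3 N at 38 mm off centre tips that side down 5 mm (0.12 rad) onto the rim; it springs back. 10 N on its middle slides it 6 mm down to stay home, then rigid
- cup: aluminium cup, 72 mm across, 80 mm tall, loose; origin under its centre. To be left alone
- bowl: white enamel bowl, 136 mm across, 55 mm tall, loose; origin under its centre. To be left alone
- dispenser: white plastic push dispenser, 66 mm across, 168 mm tall, loose; origin under its centre. To be left alone
- spatula: wooden spatula, 270 mm long, lying flat, loose; x along its length. To be left alone
- shaker: glass salt shaker with steel top, 42 mm across, 70 mm tall, loose; origin under its centre. To be left alone
Not all that is in view belongs to the job. What is shaped like the part that bears lid_4_top but green is not meant.

How it is judged:
On the way, in this order (a step that is already met when the one before it is completed fails the run):
1. the loose lid is pressed near its edge and rocks (tilts by more than 0.06 rad) (angle between any of lid_1_top, lid_2_top, lid_3_top, lid_4_top's own z axis and vertical above 0.06 rad), for 0.1 s.
2. the loose lid is pushed down home (((distance of lid_1_top from where it was at the start of the episode between 0.005 and 0.008 m and height (world z) of lid_1_top below 0.0965 m) or (distance of lid_2_top from where it was at the start of the episode between 0.005 and 0.008 m and height (world z) of lid_2_top below 0.0965 m) or (distance of lid_3_top from where it was at the start of the episode between 0.005 and 0.008 m and height (world z) of lid_3_top below 0.0965 m) or (distance of lid_4_top from where it was at the start of the episode between 0.005 and 0.008 m and height (world z) of lid_4_top below 0.0965 m)) and angle between each of lid_1_top, lid_2_top, lid_3_top, lid_4_top's own z axis and vertical below 0.03 rad), for 0.2 s.
At the end, for the whole second after the job is handed in: The loose lid has gone down at least 5 of its 6 mm and stays there; all four lids lie level within 0.02 rad, the other three within 3 mm of where they were; the cup, bowl, dispenser, spatula and shaker lie within 30 mm of where they were (((distance of lid_1_top from where it was at the start of the episode between 0.005 and 0.008 m and height (world z) of lid_1_top below 0.0965 m) or (distance of lid_2_top from where it was at the start of the episode between 0.005 and 0.008 m and height (world z) of lid_2_top below 0.0965 m) or (distance of lid_3_top from where it was at the start of the episode between 0.005 and 0.008 m and height (world z) of lid_3_top below 0.0965 m) or (distance of lid_4_top from where it was at the start of the episode between 0.005 and 0.008 m and height (world z) of lid_4_top below 0.0965 m)) and angle between each of lid_1_top, lid_2_top, lid_3_top, lid_4_top's own z axis and vertical below 0.02 rad and (distance of lid_1_top from where it was at the start of the episode below 0.003 m or (distance of lid_1_top from where it was at the start of the episode between 0.005 and 0.008 m and height (world z) of lid_1_top below 0.0965 m)) and (distance of lid_2_top from where it was at the start of the episode below 0.003 m or (distance of lid_2_top from where it was at the start of the episode between 0.005 and 0.008 m and height (world z) of lid_2_top below 0.0965 m)) and (distance of lid_3_top from where it was at the start of the episode below 0.003 m or (distance of lid_3_top from where it was at the start of the episode between 0.005 and 0.008 m and height (world z) of lid_3_top below 0.0965 m)) and (distance of lid_4_top from where it was at the start of the episode below 0.003 m or (distance of lid_4_top from where it was at the start of the episode between 0.005 and 0.008 m and height (world z) of lid_4_top below 0.0965 m)) and distance of each of cup, bowl, dispenser, spatula, shaker from where it was at the start of the episode below 0.03 m); the robot touches nothing.
It fails at once if a lid is lifted (distance of any of lid_1_top, lid_2_top, lid_3_top, lid_4_top from where it was at the start of the episode above 0.009 m or height (world z) of any of lid_1_top, lid_2_top, lid_3_top, lid_4_top above 0.105 m).
It fails at once if a bystander is moved by more than 30 mm, tipped over or lifted (distance of any of cup, bowl, dispenser, spatula, shaker from where it was at the start of the episode above 0.03 m or angle between any of cup, bowl, dispenser, spatula, shaker's own z axis and vertical above 0.4 rad).
It also fails if it takes over 56 s, if anything falls off the work surface, if the arm or the gripper's body presses on something with over 40 N, if the wrist force passes 120 N, or if a joint passes its speed limit or range.

## Working session

There is one attempt and no reset: what is moved stays moved. The work goes in short steps, Python scripts to look and compute and a tool call to move; the robot and the scene stay as the last step left them, time stands still between calls to the robot, and variables do not carry over. Pictures are saved under pics/ and viewed, and the job is handed in when it is done.

Besides the shell and the picture viewer there is one more tool, called after "Emit:" as name([rows], argument=value, ...), one row to a line, values as JSON. step_arm: Moves the arm, as the interface text tells. Its arguments: {"type":"object","properties":{"motion":{"type":"array"},"jaw":{"type":"number"},"force":{"type":"number"}},"required":["motion"]}

```bash
mkdir -p pics; ls; python3 - <<'E'
from workcell import manip
import cv2
o=manip.get_obs();print({k:o[k] for k in o})
for n in("scene","top"):
    cv2.imwrite(f"pics/{n}0.png",manip.camera(n)); i=manip.camera_info(n);print(n,i)
E
```

```text
pics
{'clock': 0.0, 'joint_pos': array([-1.30961676,  0.33286139, -0.06472086,  1.46096767,  0.02159575,
        1.34987886, -0.08848648]), 'joint_velocities': array([-0.00082055,  0.00018513, -0.00083247, -0.0005    , -0.00105604,
        0.00109095,  0.00175697]), 'tau': array([-7.00691962e-04, -6.25449300e+01,  4.88092471e-02, -3.91617250e+01,
        1.62168016e-02,  9.84261394e-03, -3.56447185e-05]), 'position': array([0.17487663, 0.59963922, 0.23050994]), 'ee_rot': array([ 1.41387467e-01,  9.89954080e-01, -7.06152200e-04, -7.28640396e-05]), 'ft_force': array([-0.39872617,  0.6048593 ,  0.30431202]), 'torque': array([0.00234775, 0.00747961, 0.01237558]), 'grip_width': 0.9965658562558182}
scene {'camera_matrix': array([[457.24504667,   0.        , 320.20978712],
       [  0.        , 457.24504667, 241.4410384 ],
       [  0.        ,   0.        ,   1.        ]]), 'R': array([[-0.83214782,  0.55454522, -0.00309865],
       [ 0.37267347,  0.55507668, -0.74364263],
       [-0.41066348, -0.61997538, -0.66857014]]), 't': array([ 0.44571265, -0.17834568,  1.41084202])}
top {'camera_matrix': array([[452.96276465,   0.        , 322.91373996],
       [  0.        , 452.96276465, 242.63059086],
       [  0.        ,   0.        ,   1.        ]]), 'R': array([[ 0.00291861, -0.99971035,  0.02388919],
       [-0.99729455, -0.0046646 , -0.07336093],
       [ 0.07345111, -0.02361045, -0.9970193 ]]), 't': array([0.03928929, 0.54835741, 1.09932179])}
```

View pics/scene0.png

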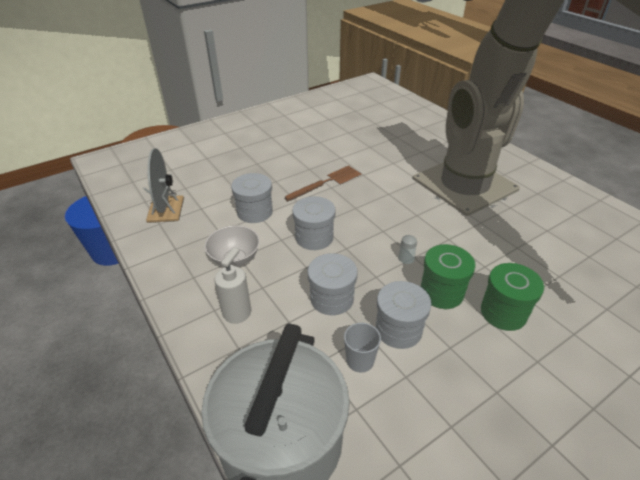

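View pics/top0.png

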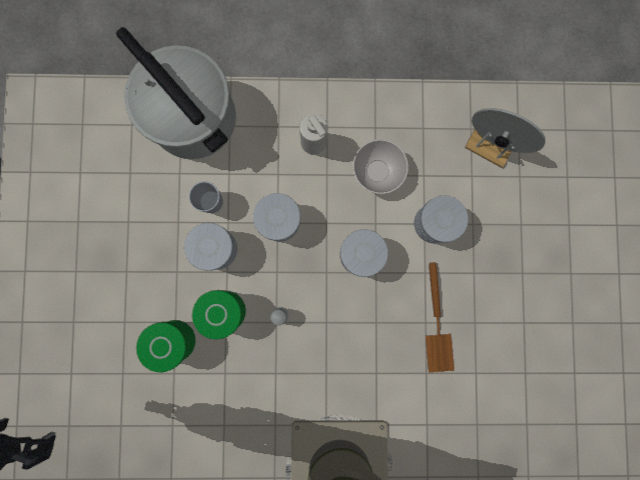

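```bash
cat > h.py <<'E'
from workcell import manip
import numpy as np
def back(n,u,v,z):
    i=manip.camera_info(n);K,R,t=i["camera_matrix"],np.array(i["R"]),np.array(i["t"])
    c=-R.T@t; d=R.T@np.linalg.solve(K,[u,v,1.]); return c+d*(z-c[2])/d[2]
def proj(n,X):
    i=manip.camera_info(n);p=i["camera_matrix"]@(i["R"]@np.array(X)+i["t"]);return p[:2]/p[2]
E
python3 - <<'E'
from h import *
import cv2
a=cv2.imread("pics/top0.png");s=cv2.imread("pics/scene0.png")
for u,v in[(208,247),(277,217),(364,253),(444,219)]:
    X=back("top",u,v,.0975);print(X.round(4),proj("scene",X).round(1))
c=cv2.resize(a[180:290,175:335],None,fx=5,fy=5);c2=cv2.resize(a[180:290,325:485],None,fx=5,fy=5)
cv2.imwrite("pics/c1.png",c);cv2.imwrite("pics/c2.png",c2)
cv2.imwrite("pics/c3.png",cv2.resize(s[165:355,225:435],None,fx=3,fy=3))
E
```

```text
[0.5312 0.3056 0.0975] [404.4 298.3]
[0.6011 0.1491 0.0975] [332.9 266.9]
[ 0.519  -0.0513  0.0975] [314.3 207.7]
[ 0.5988 -0.2378  0.0975] [252.5 182.9]
```

View pics/c1.png

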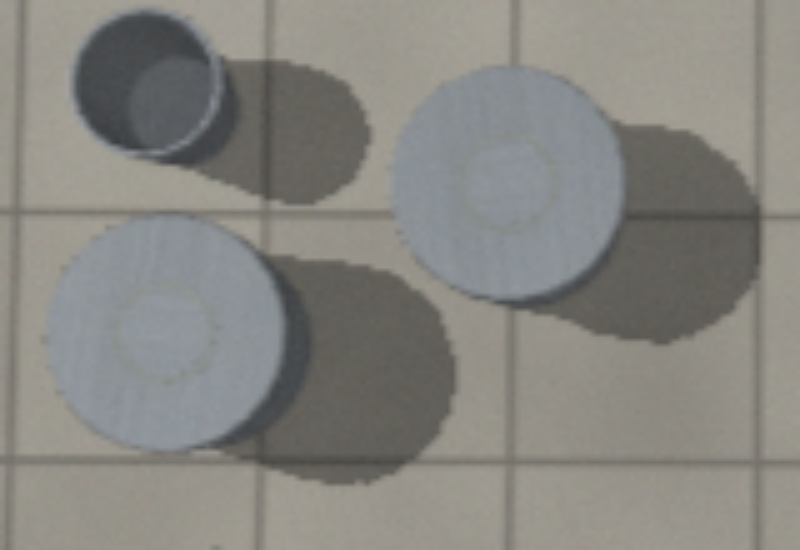

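View pics/c2.png

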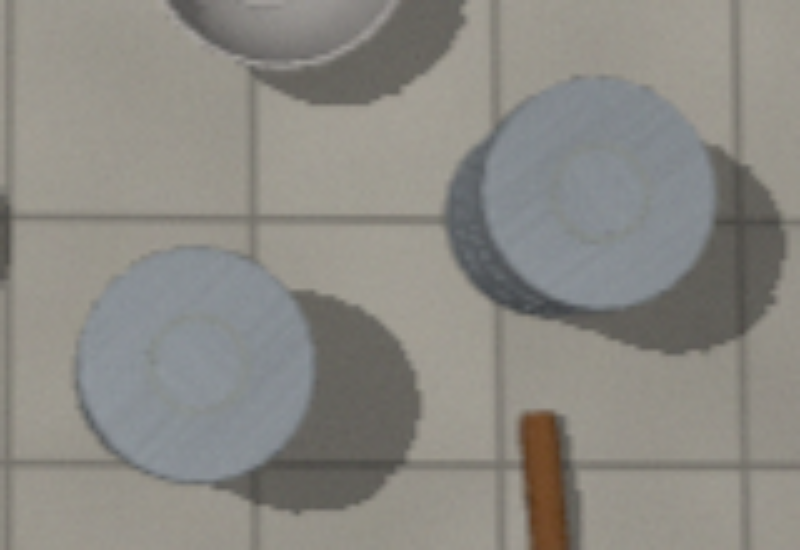

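View pics/c3.png

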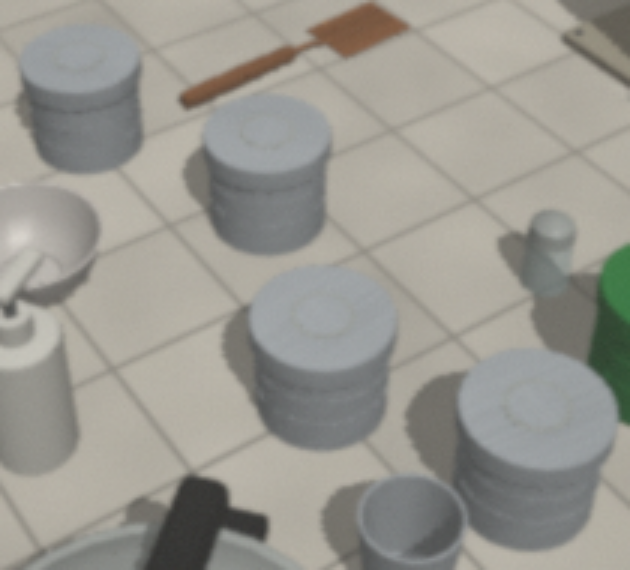

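```bash
cat >> h.py <<'E'
from scipy.spatial.transform import Rotation as Rn
def go(x,y,z):
    o=manip.get_obs();R=Rn.from_quat(o["ee_rot"]);p=o["position"]
    d=R.inv().apply(np.array([x,y,z])-p)*1000
    zt=R.as_matrix()[:,2]; tilt=R.inv().apply(np.cross(zt,[0,0,-1]))*57.3
    print("t%.2f"%o["clock"],"pos",p.round(4),"F",o["ft_force"].round(2),"delta",d.round(1),"tilt",tilt.round(2))
E
python3 - <<'E'
from h import *
for u,v in[(208,246.5),(276.5,216.5),(364,253),(444.5,218.5)]: print(back("top",u,v,.0975).round(4))
go(.493,.306,.20)
E
```

```text
[0.5324 0.3056 0.0975]
[0.6023 0.1503 0.0975]
[ 0.519  -0.0513  0.0975]
[ 0.6    -0.239   0.0975]
t0.10 pos [0.1749 0.5997 0.2306] F [ 0.62 -0.14 -0.63] delta [-387.6 -192.9   30.9] tilt [-0.07  0.    0.  ]
```

Emit:
step_arm([
  [-48,-24,4,0,0,0],
  [-48,-24,4,0,0,0],
  [-48,-24,4,0,0,0],
  [-48,-24,4,0,0,0],
  [-48,-24,4,0,0,0],
  [-48,-24,4,0,0,0],
  [-48,-24,4,0,0,0],
  [-40,-20,2,0,0,0],
  [0,0,0,0,0,0],
], jaw=0)

```text
clock: 1.23
position: [0.4909, 0.3034, 0.1959]
ee_rot: [0.141, 0.99, -0.003, -0.002]
ft_force: [0.1, -0.1, 0.1]
grip_width: -0.002
```

```bash
python3 -c "
from h import *
go(.493,.306,.105)"
```

```text
t1.23 pos [0.4909 0.3034 0.1959] F [ 0.13 -0.12  0.1 ] delta [-1.5  3.7 90.9] tilt [-0.39 -0.13  0.  ]
```

Emit:
step_arm([
  [-2,3,45,-0.4,-0.1,0],
  [0,0,40,0,0,0],
  [0,0,4,0,0,0],
  [0,0,0,0,0,0],
])

```text
clock: 1.72
position: [0.4922, 0.3082, 0.106]
ee_rot: [0.139, 0.99, 0.001, -0.0]
ft_force: [0.4, 0.2, 0.8]
grip_width: -0.002
```

Emit:
step_arm([
  [0,0,2,0,0,0],
  [0,0,2,0,0,0],
])

```text
clock: 1.98
position: [0.493, 0.3097, 0.1047]
ee_rot: [0.139, 0.99, 0.003, 0.001]
ft_force: [-0.2, 0.4, -0.2]
grip_width: 0.001
```

Emit:
step_arm([
  [0,0,2,0,0,0],
])

```text
clock: 2.1
position: [0.4934, 0.31, 0.1033]
ee_rot: [0.139, 0.99, 0.003, 0.001]
ft_force: [-0.3, -0.0, 0.6]
grip_width: -0.002
```

Emit:
step_arm([
  [0,-1,2,0,0,0],
  [0,-1,2,0,0,0],
])

```text
clock: 2.35
position: [0.493, 0.3082, 0.0995]
ee_rot: [0.139, 0.99, 0.003, 0.002]
ft_force: [0.8, 0.4, -0.1]
grip_width: -0.0
```

Emit:
step_arm([
  [0,-1,2,0,0,0],
])

```text
clock: 2.48
position: [0.4927, 0.307, 0.0973]
ee_rot: [0.139, 0.99, 0.003, 0.002]
ft_force: [0.3, 1.0, 0.1]
grip_width: -0.0
```

Emit:
step_arm([
  [0,0,2,0,0,0],
])

```text
clock: 2.6
position: [0.4928, 0.307, 0.0962]
ee_rot: [0.139, 0.99, 0.004, 0.002]
ft_force: [-8.6, -4.8, 21.5]
grip_width: 0.0
```

Emit:
step_arm([
  [0,0,-25,0,0,0],
  [0,0,0,0,0,0],
])

```text
clock: 2.85
position: [0.4926, 0.3068, 0.1217]
ee_rot: [0.139, 0.99, 0.004, 0.001]
ft_force: [-0.3, 0.4, -1.0]
grip_width: 0.004
```

```bash
python3 -c "
from h import *
go(.564,.150,.122)"
```

```text
t2.85 pos [0.4926 0.3068 0.1217] F [-0.33  0.35 -1.03] delta [-111.8 -131.    -1. ] tilt [0.42 0.11 0.  ]
```

Emit:
step_arm([
  [-28,-33,0,0.4,0.1,0],
  [-28,-33,0,0,0,0],
  [-28,-33,0,0,0,0],
  [-28,-33,0,0,0,0],
  [0,0,0,0,0,0],
])

```text
clock: 3.48
position: [0.5645, 0.1445, 0.1182]
ee_rot: [0.138, 0.99, -0.001, -0.001]
ft_force: [-0.1, -0.0, -0.2]
grip_width: -0.003
```

```bash
python3 -c "
from h import *
go(.564,.150,.105)"
```

```text
t3.48 pos [0.5645 0.1445 0.1182] F [-0.12 -0.01 -0.23] delta [ 2.   5.2 13.2] tilt [-0.11 -0.12  0.  ]
```

Emit:
step_arm([
  [1,4,13,0,0,0],
  [0,0,2,0,0,0],
])

```text
clock: 3.72
position: [0.5634, 0.1506, 0.1011]
ee_rot: [0.137, 0.991, -0.001, -0.002]
ft_force: [0.2, -0.6, -0.2]
grip_width: 0.001
```

Emit:
step_arm([
  [0,0,1.5,0,0,0],
])

```text
clock: 3.85
position: [0.5629, 0.1516, 0.099]
ee_rot: [0.136, 0.991, -0.001, -0.002]
ft_force: [0.5, -0.4, 1.0]
grip_width: -0.003
```

Emit:
step_arm([
  [0,0,1.5,0,0,0],
])

```text
clock: 3.98
position: [0.5626, 0.1524, 0.0974]
ee_rot: [0.136, 0.991, -0.001, -0.003]
ft_force: [0.5, -0.0, -0.4]
grip_width: 0.001
```

Emit:
step_arm([
  [0,0,1.5,0,0,0],
])

```text
clock: 4.1
position: [0.5626, 0.1528, 0.0958]
ee_rot: [0.136, 0.991, -0.001, -0.002]
ft_force: [1.2, 0.4, 0.5]
grip_width: -0.002
```

Emit:
step_arm([
  [0,0,1,0,0,0],
])

```text
clock: 4.22
position: [0.5626, 0.1529, 0.0949]
ee_rot: [0.135, 0.991, -0.001, -0.002]
ft_force: [-0.7, -0.7, -0.5]
grip_width: 0.005
```

Emit:
step_arm([
  [0,0,1,0,0,0],
])

```text
clock: 4.35
position: [0.5626, 0.1529, 0.094]
ee_rot: [0.135, 0.991, -0.001, -0.002]
ft_force: [-0.6, -0.9, 2.8]
grip_width: -0.0
```

Emit:
step_arm([
  [0,0,1,0,0,0],
])

```text
clock: 4.47
position: [0.5627, 0.153, 0.0935]
ee_rot: [0.136, 0.991, -0.0, -0.002]
ft_force: [-3.9, -0.6, 10.8]
grip_width: 0.003
```

Emit:
step_arm([
  [0,0,-25,0,0,0],
  [0,0,0,0,0,0],
])

```text
clock: 4.72
position: [0.5629, 0.1529, 0.1191]
ee_rot: [0.136, 0.991, -0.0, -0.002]
ft_force: [-0.1, -0.3, -0.5]
grip_width: -0.004
```

```bash
python3 -c "
from h import *
go(.481,-.051,.122)"
```

```text
t4.72 pos [0.5629 0.1529 0.1191] F [-0.15 -0.26 -0.47] delta [  24.1 -218.4   -2.5] tilt [-0.08 -0.24  0.  ]
```

Emit:
step_arm([
  [5,-44,-1,0,-0.2,0],
  [5,-44,-1,0,0,0],
  [5,-44,-1,0,0,0],
  [5,-44,-1,0,0,0],
  [4,-40,0,0,0,0],
  [0,0,0,0,0,0],
])

```text
clock: 5.48
position: [0.4778, -0.0545, 0.1202]
ee_rot: [0.135, 0.991, -0.001, -0.002]
ft_force: [0.0, -0.5, 0.7]
grip_width: 0.001
```

```bash
python3 -c "
from h import *
go(.481,-.051,.104)"
```

```text
t5.47 pos [ 0.4778 -0.0545  0.1202] F [ 0.03 -0.49  0.75] delta [-2.2  4.3 16.2] tilt [-0.12 -0.16 -0.  ]
```

Emit:
step_arm([
  [-2,3,15,0,0,0],
  [0,0,1.5,0,0,0],
])

```text
clock: 5.72
position: [0.4808, -0.0504, 0.1019]
ee_rot: [0.134, 0.991, -0.001, -0.002]
ft_force: [0.5, -0.7, -0.8]
grip_width: 0.004
```

Emit:
step_arm([
  [0,0,1,0,0,0],
])

```text
clock: 5.85
position: [0.4808, -0.0496, 0.1003]
ee_rot: [0.134, 0.991, -0.001, -0.002]
ft_force: [0.4, 0.9, -0.4]
grip_width: -0.0
```

Emit:
step_arm([
  [0,0,1,0,0,0],
])

```text
clock: 5.98
position: [0.4809, -0.049, 0.0991]
ee_rot: [0.133, 0.991, -0.001, -0.002]
ft_force: [-0.1, -0.6, -0.5]
grip_width: -0.002
```

Emit:
step_arm([
  [0,0,1,0,0,0],
])

```text
clock: 6.1
position: [0.4811, -0.0488, 0.098]
ee_rot: [0.133, 0.991, -0.001, -0.002]
ft_force: [-0.1, 0.1, 1.2]
grip_width: 0.004
```

Emit:
step_arm([
  [0,0,1,0,0,0],
])

```text
clock: 6.22
position: [0.4812, -0.0486, 0.0971]
ee_rot: [0.133, 0.991, -0.001, -0.002]
ft_force: [-1.2, 0.6, 4.3]
grip_width: 0.002
```

Emit:
step_arm([
  [0,0,1,0,0,0],
])

```text
clock: 6.35
position: [0.4812, -0.0487, 0.0968]
ee_rot: [0.133, 0.991, -0.001, -0.002]
ft_force: [-5.8, 0.0, 14.9]
grip_width: -0.001
```

Emit:
step_arm([
  [0,0,1,0,0,0],
])

```text
clock: 6.48
position: [0.4812, -0.0487, 0.0967]
ee_rot: [0.133, 0.991, -0.0, -0.002]
ft_force: [-7.5, 0.5, 15.5]
grip_width: -0.003
```

Emit:
step_arm([
  [0,0,-26,0,0,0],
  [0,0,0,0,0,0],
])

```text
clock: 6.72
position: [0.4815, -0.0488, 0.1235]
ee_rot: [0.133, 0.991, -0.0, -0.002]
ft_force: [0.4, -0.6, -0.8]
grip_width: -0.0
```

```bash
python3 -c "
from h import *
go(.562,-.239,.122)"
```

```text
t6.72 pos [ 0.4815 -0.0488  0.1235] F [ 0.41 -0.56 -0.79] delta [-127.9 -162.2    1.2] tilt [-0.07 -0.22 -0.  ]
```

Emit:
step_arm([
  [-26,-32,0,0,-0.2,0],
  [-26,-32,0,0,0,0],
  [-26,-32,0,0,0,0],
  [-26,-32,0,0,0,0],
  [-24,-32,0,0,0,0],
  [0,0,0,0,0,0],
])

```text
clock: 7.48
position: [0.5644, -0.2411, 0.1194]
ee_rot: [0.131, 0.991, -0.0, -0.001]
ft_force: [-0.0, -0.4, 0.2]
grip_width: 0.001
```

```bash
python3 -c "
from h import *
go(.562,-.239,.106)"
```

```text
t7.47 pos [ 0.5644 -0.2411  0.1194] F [-0.02 -0.41  0.22] delta [ 2.8  1.4 13.4] tilt [-0.08 -0.16 -0.  ]
```

Emit:
step_arm([
  [2,1,13,0,0,0],
  [0,0,1,0,0,0],
])

```text
clock: 7.72
position: [0.5618, -0.2378, 0.1029]
ee_rot: [0.131, 0.991, 0.0, -0.003]
ft_force: [-0.3, -0.4, -0.3]
grip_width: -0.002
```

Emit:
step_arm([
  [0,0,1,0,0,0],
])

```text
clock: 7.85
position: [0.5618, -0.2368, 0.1018]
ee_rot: [0.13, 0.991, 0.0, -0.003]
ft_force: [0.4, 0.5, -0.5]
grip_width: -0.002
```

Emit:
step_arm([
  [0,0,1,0,0,0],
])

```text
clock: 7.98
position: [0.5619, -0.2361, 0.1008]
ee_rot: [0.13, 0.992, 0.0, -0.003]
ft_force: [1.1, 0.7, -0.7]
grip_width: -0.0
```

Emit:
step_arm([
  [0,0,1,0,0,0],
])

```text
clock: 8.1
position: [0.562, -0.2358, 0.0999]
ee_rot: [0.129, 0.992, 0.001, -0.002]
ft_force: [-0.0, -0.5, -0.1]
grip_width: -0.003
```

Emit:
step_arm([
  [0,0,1,0,0,0],
])

```text
clock: 8.22
position: [0.5622, -0.2357, 0.0991]
ee_rot: [0.129, 0.992, 0.001, -0.002]
ft_force: [-0.4, 0.7, -0.8]
grip_width: 0.001
```

Emit:
step_arm([
  [0,0,1,0,0,0],
])

```text
clock: 8.35
position: [0.5622, -0.2357, 0.0981]
ee_rot: [0.129, 0.992, 0.001, -0.002]
ft_force: [-0.5, 0.1, 0.8]
grip_width: 0.002
```

Emit:
step_arm([
  [0,0,1,0,0,0],
])

```text
clock: 8.48
position: [0.5622, -0.2358, 0.0971]
ee_rot: [0.129, 0.992, 0.001, -0.002]
ft_force: [-0.8, 1.0, 0.4]
grip_width: -0.001
```

Emit:
step_arm([
  [0,0,1,0,0,0],
])

```text
clock: 8.6
position: [0.5622, -0.2358, 0.0961]
ee_rot: [0.129, 0.992, 0.001, -0.002]
ft_force: [-1.1, -0.3, 1.2]
grip_width: 0.002
```

Emit:
step_arm([
  [0,0,1,0,0,0],
])

```text
clock: 8.72
position: [0.5621, -0.2358, 0.0951]
ee_rot: [0.129, 0.992, 0.001, -0.002]
ft_force: [-1.0, -0.2, 1.6]
grip_width: -0.001
```

Emit:
step_arm([
  [0,0,1,0,0,0],
])

```text
clock: 8.85
position: [0.562, -0.2358, 0.0941]
ee_rot: [0.129, 0.992, 0.001, -0.002]
ft_force: [-0.9, -0.1, 2.1]
grip_width: 0.002
```

Emit:
step_arm([
  [0,0,1,0,0,0],
])

```text
clock: 8.98
position: [0.5619, -0.2358, 0.0931]
ee_rot: [0.129, 0.992, 0.001, -0.002]
ft_force: [-1.3, 1.1, 5.1]
grip_width: -0.0
```

Emit:
step_arm([
  [0,0,0,0,0,0],
  [0,0,0,0,0,0],
])

```text
clock: 9.22
position: [0.5619, -0.2359, 0.0933]
ee_rot: [0.13, 0.992, 0.001, -0.002]
ft_force: [-1.7, 1.9, 2.9]
grip_width: 0.001
```

```bash
python3 -c "
from h import *
import cv2
go(.6,-.239,.12)
s=manip.camera('scene');cv2.imwrite('pics/s1.png',cv2.resize(s[120:250,200:360],None,fx=5,fy=4.6))"
```

```text
t9.22 pos [ 0.5619 -0.2359  0.0933] F [-1.74  1.9   2.87] delta [-37.5   6.8 -26.9] tilt [ 0.05 -0.26 -0.  ]
```

View pics/s1.png

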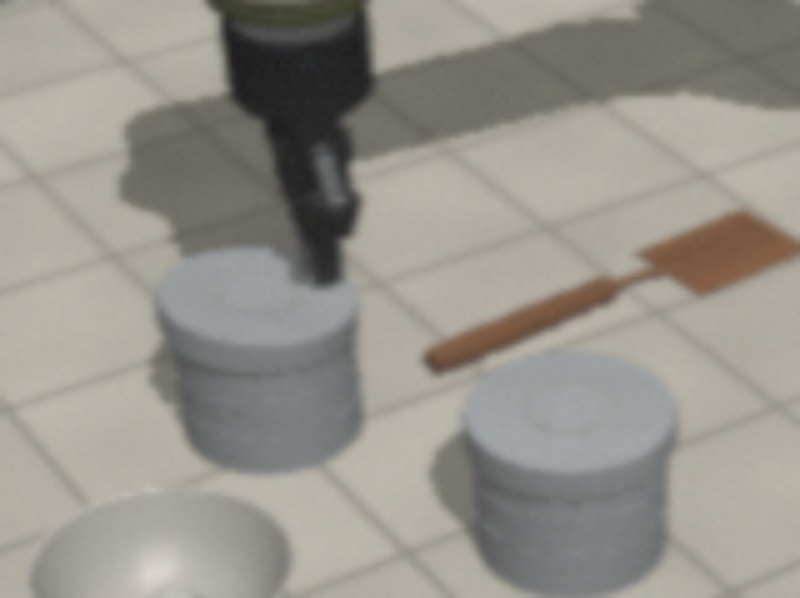

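The picture shows the shut fingers at crop (325,275) on the far lid's near side. That lid (top pixel 444,218) is tilted toward the robot. It gave about 5 mm at roughly 2 N before stopping on the rim, while the other three were rigid. Now I lift off and move to its middle.

Emit:
step_arm([
  [0,0,-25,0,-0.2,0],
  [0,0,0,0,0,0],
])

```text
clock: 9.52
position: [0.5622, -0.2359, 0.1184]
ee_rot: [0.129, 0.992, 0.0, -0.0]
ft_force: [0.6, -1.2, -0.6]
grip_width: 0.002
```

Emit:
step_arm([
  [-37,6,0,0,0,0],
  [0,0,0,0,0,0],
])

```text
clock: 9.78
position: [0.6, -0.2391, 0.1169]
ee_rot: [0.129, 0.992, 0.001, -0.001]
ft_force: [-0.7, -0.5, -0.5]
grip_width: -0.003
```

```bash
python3 -c "
from h import *
go(.6,-.239,.10)"
```

```text
t9.78 pos [ 0.6    -0.2391  0.1169] F [-0.66 -0.49 -0.48] delta [-0.   0.1 16.9] tilt [ 0.06 -0.11  0.  ]
```

Emit:
step_arm([
  [0,0,16,0,0,0],
  [0,0,1,0,0,0],
  [0,0,1,0,0,0],
])

```text
clock: 10.15
position: [0.5987, -0.2396, 0.0967]
ee_rot: [0.13, 0.992, 0.001, -0.001]
ft_force: [-0.4, -0.9, 8.3]
grip_width: 0.004
```

Emit:
step_arm([
  [0,0,1,0,0,0],
])

```text
clock: 10.28
position: [0.5987, -0.2396, 0.0965]
ee_rot: [0.13, 0.992, 0.001, -0.001]
ft_force: [-1.7, 1.3, 8.3]
grip_width: -0.003
```

Emit:
step_arm([
  [0,0,1.5,0,0,0],
])

```text
clock: 10.4
position: [0.5987, -0.2396, 0.096]
ee_rot: [0.13, 0.991, 0.001, -0.001]
ft_force: [-1.9, 1.8, 8.4]
grip_width: 0.003
```

Emit:
step_arm([
  [0,0,1.5,0,0,0],
])

```text
clock: 10.52
position: [0.5987, -0.2396, 0.0955]
ee_rot: [0.13, 0.991, 0.001, -0.0]
ft_force: [-2.7, 1.7, 8.3]
grip_width: -0.003
```

Emit:
step_arm([
  [0,0,2,0,0,0],
  [0,0,2,0,0,0],
])

```text
clock: 10.78
position: [0.5987, -0.2396, 0.0937]
ee_rot: [0.13, 0.991, 0.002, 0.001]
ft_force: [-2.2, 1.5, 7.2]
grip_width: 0.003
```

Emit:
step_arm([
  [0,0,2,0,0,0],
  [0,0,2,0,0,0],
])

```text
clock: 11.02
position: [0.5987, -0.2397, 0.0918]
ee_rot: [0.131, 0.991, 0.002, 0.002]
ft_force: [-1.9, 2.7, 7.9]
grip_width: 0.005
```

Emit:
step_arm([
  [0,0,2,0,0,0],
])

```text
clock: 11.15
position: [0.5987, -0.2397, 0.0914]
ee_rot: [0.131, 0.991, 0.002, 0.002]
ft_force: [-6.3, 2.7, 16.0]
grip_width: 0.0
```

Emit:
step_arm([
  [0.5,0,2,0,0,0],
  [0,0,2,0,0,0],
])

```text
clock: 11.4
position: [0.5988, -0.2397, 0.0914]
ee_rot: [0.131, 0.991, 0.003, 0.004]
ft_force: [-5.4, 4.1, 16.6]
grip_width: 0.001
```

Emit:
step_arm([
  [0,0,-25,0,0,0],
  [0,0,0,0,0,0],
])

```text
clock: 11.65
position: [0.5979, -0.2398, 0.1175]
ee_rot: [0.131, 0.991, 0.003, 0.004]
ft_force: [0.5, -1.3, 0.3]
grip_width: -0.0
```

```bash
python3 -c "
from h import *
go(.562,-.239,.095)"
```

```text
t11.65 pos [ 0.5979 -0.2398  0.1175] F [ 0.51 -1.27  0.32] delta [35.1 -8.7 22.2] tilt [ 0.42  0.4  -0.  ]
```

Emit:
step_arm([
  [35,-9,0,0.4,0.4,0],
  [0,0,20,0,0,0],
  [0,0,1,0,0,0],
])

```text
clock: 12.02
position: [0.5594, -0.2389, 0.0946]
ee_rot: [0.131, 0.991, 0.0, -0.001]
ft_force: [-1.4, -0.6, 1.0]
grip_width: -0.0
```

Emit:
step_arm([
  [0,0,1,0,0,0],
  [0,0,1,0,0,0],
])

```text
clock: 12.28
position: [0.5597, -0.239, 0.0931]
ee_rot: [0.131, 0.991, 0.0, -0.001]
ft_force: [-0.5, 0.4, -0.9]
grip_width: -0.001
```

Emit:
step_arm([
  [0,0,1,0,0,0],
])

```text
clock: 12.4
position: [0.56, -0.2391, 0.0923]
ee_rot: [0.131, 0.991, 0.0, -0.001]
ft_force: [-0.1, 0.2, -0.8]
grip_width: 0.005
```

Emit:
step_arm([
  [0,0,1,0,0,0],
])

```text
clock: 12.52
position: [0.5602, -0.2392, 0.0914]
ee_rot: [0.131, 0.991, 0.0, -0.0]
ft_force: [0.4, 0.9, 0.3]
grip_width: 0.004
```

Emit:
step_arm([
  [0,0,1,0,0,0],
])

```text
clock: 12.65
position: [0.5603, -0.2392, 0.0908]
ee_rot: [0.131, 0.991, 0.0, -0.0]
ft_force: [-3.4, 1.7, 8.4]
grip_width: 0.0
```

Emit:
step_arm([
  [0,0,1,0,0,0],
])

```text
clock: 12.78
position: [0.5603, -0.2393, 0.0907]
ee_rot: [0.131, 0.991, 0.0, -0.0]
ft_force: [-5.9, 2.7, 12.4]
grip_width: -0.001
```

Rigid now at the edge too. I retract well clear and take a last look.

Emit:
step_arm([
  [0,0,-40,0,0,0],
  [0,0,-50,0,0,0],
  [40,0,-20,0,0,0],
  [40,0,0,0,0,0],
  [0,0,0,0,0,0],
  [0,0,0,0,0,0],
])

```text
clock: 13.52
position: [0.4819, -0.2182, 0.2046]
ee_rot: [0.131, 0.991, 0.001, 0.0]
ft_force: [1.1, 0.2, -0.1]
grip_width: 0.001
```

```bash
python3 -c "
from h import *
import cv2
go(.6,-.239,.12)
cv2.imwrite('pics/s2.png',manip.camera('scene'))"
```

```text
t13.53 pos [ 0.4819 -0.2182  0.2046] F [ 1.07  0.17 -0.08] delta [-119.4   10.5   84.7] tilt [ 0.07  0.04 -0.  ]
```

View pics/s2.png

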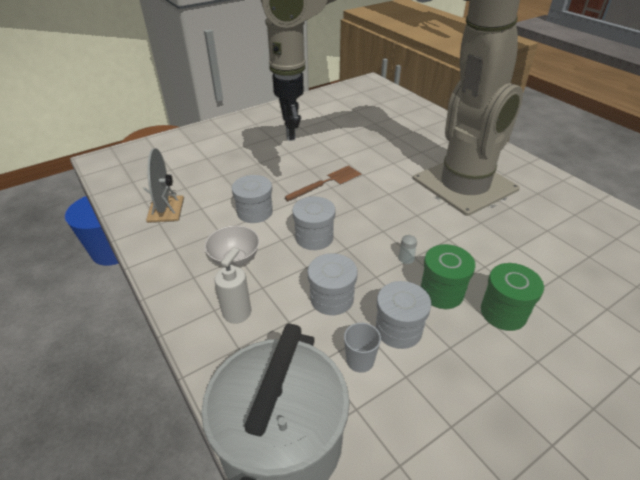

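The picture shows everything in place. The far lid at (253,186) lies level and slightly lower, and the gripper at (291,130) is clear in the air.

```bash
python3 -c "
from workcell import manip
print(manip.hand_in())"
```

```text
the job is handed in; nothing more can be done
None
```

The loose lid is pressed home, and I handed the job in at 13.5 s of the 56 s allowed. No verdict is reported back.

- **Finding it:** I pressed each of the four grey lids about 38 mm off centre with the shut fingers. Three were rigid, with the force jumping to between 11 and 22 N within about 1 mm. The fourth, the rightmost in the top view at pixel (444,218), gave about 5 mm at 1–2 N before stopping on its rim, and the scene picture showed it tilted.
- **Pressing it home:** I pushed on its middle at about 8 N. It slid down about 6 mm, from roughly z 0.097 to 0.0914 m, then went rigid at 16 N.
- **Last checks:** Pressed at the edge again, the lid was rigid at z 0.091 m and 12 N, so it no longer rocks. The final picture shows the other lids and all the bystanders where they were. The gripper is clear, at z 0.20 m.

No check failed or disagreed. The first lid was pressed a little hard, at 21.5 N, but that is within the limits and it did not move.

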